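# Reset the hem gauge to the red thread

## Task

The next alteration uses the red thread. On the hem gauge, squeeze the red release lever of the sliding stop, keep it squeezed while you slide the stop along its rail until its yellow pointer points at the red spool, then let go so that the stop locks in that notch. Leave the spools standing where they are.

Things in the scene. Friction and masses are not known exactly. Their poses are not given: they have to be found in the camera images.
- hem_gauge: Hem gauge fixed to the counter: wooden board 145 x 262 x 12 mm with a steel rail. Origin on the counter under the rail's middle; y runs along the rail, x points level across it to the row of spool seats. Notches at y = -80, -40, 0, 40, 80 mm; opposite each, at x = +72 mm, a spool seat. Three seats, never the middle one, hold a spool. Rail and its end blocks rise to 42 mm.
- gauge_stop (a joint): Position of the sliding stop along the gauge's y axis in m, 0 at the middle notch, where it starts; ends at -0.086 and 0.086. Friction about 1 N. It slides only while the lever is squeezed. Let go within about 12 mm of a notch, its spring pin enters the notch and centres the stop to about 2 mm.
- release_lever (a joint): Angle of the spring release lever in rad: 0 let go (pin in a notch), 0.40 fully squeezed to its stop; the pin is clear of the notches above about 0.30, at which the stop can slide. The red bar takes about 4 N to start moving and 9 N when fully squeezed.
- stop_grip (a point): Point on the sliding stop, 105 mm above the counter, midway between red lever bar and fixed black post when squeezed. They face each other along the gauge's x axis; squeeze along it from above: post's outer face 17 mm to +x, bar's outside 33 mm to -x (17 mm squeezed). Along the rail the bar is 50, the post 36 mm long. Bar 16 mm thick, its axis at this height; post's top 13 mm higher.
- stop_mark (a point): Point 72 mm from the rail straight ahead of the stop's yellow pointer, 46 mm above the counter, moving with the stop: the centre of the spool pointed at lies under it. A tall monitor stands behind the gauge and a pole at the left of the counter: swing the arm in at short reach (about 0.43 m) to clear both.
- red_spool_center (a point): Centre of the spool of red thread, 30 mm in diameter, 48 mm tall, standing loose on its seat on the board; halfway up.
- green_spool_center (a point): Centre of the spool of green thread, same size and make; not wanted, to be left standing.
- white_spool_center (a point): Centre of the spool of white thread, same size and make; not wanted, to be left standing.

How it is judged:
On the way, in this order (a step that is already met when the one before it is completed fails the run):
1. the release lever is squeezed with the stop still at its first notch (value of joint release_lever above 0.25 rad and value of joint gauge_stop between -0.015 and 0.015 m), for 0.1 s.
2. with the lever still squeezed, the stop has been slid to the red spool (value of joint release_lever above 0.2 rad and horizontal distance between stop_mark and red_spool_center below 0.018 m), for 0.05 s.
At the end, for the whole second after the job is handed in: The stop rests in the notch opposite the red spool (its mark within 14 mm of the spool's centre, seen from above), the lever has sprung back (below 0.08 rad), and the three spools stand upright within 0.2 rad (horizontal distance between stop_mark and red_spool_center below 0.014 m and value of joint release_lever below 0.08 rad and velocity of joint gauge_stop between -0.01 and 0.01 m/s and angle between each of red_spool_center, green_spool_center, white_spool_center's own z axis and vertical below 0.2 rad); the robot touches nothing.
It fails at once if a spool was pushed more than 15 mm from its place (distance of any of red_spool_center, green_spool_center, white_spool_center from where it was at the start of the episode above 0.015 m).
It also fails if it takes over 32 s, if anything falls off the work surface, if the arm or the gripper's body presses on something with over 40 N, if the wrist force passes 120 N, or if a joint passes its speed limit or range.

## Robot

A 6-joint arm with a two-finger parallel gripper is mounted at the origin on a cart in front of the work surface, level with it; the furniture and walls round the work are solid. World frame = base frame: x ahead of the robot, y to its left, z up, the work surface at z = 0. Lengths are in m, angles in rad, forces in N, time in s.
With the tool pointing down it reaches from about 0.4 to 0.825 m from the base axis. Payload 7 kg.
Tool frame: the origin (TCP) lies at the very end of the fingers, on their centre line; the grasp point (between the pads) lies 19 mm behind it (manip.tcp_to_grasp is the distance from the TCP to the grasp point, in m); z points along the fingers, y is the line along which they close (so a half turn about z gives the same grasp; the last joint's range is limited). The gripper opens to 88 mm and grips with 3 to 60 N. Pads are 19 mm wide; open, the fingers measure 130 mm over their backs; the gripper's body (78 mm by 193 mm) begins 47 mm behind the grasp point.
Start: joints at [-1.026, 0.359, 0.012, 0, -1.224, -0.288], TCP at [0.171, -0.653, 0.227] pointing down, gripper open.
Joint ranges: [-3.07, 3.07], [-1.43, 2.12], [-1.02, 1.25], [-3.03, 1.67], [-3.05, -0], [-3.03, 3.03]. Speed limits (rad/s): [2.39, 2.39, 3.01, 3.14, 3.14, 3.14].

## Interface

Orientations are given as a unit quaternion [w, x, y, z].
In Python, from rig import manip gives the robot as it stands.
- The arm moves only by the tool jog_arm, never from a script. Its arguments are lists of equal length, an entry for each row: "gripper": the closure in counts, from 0 (fully open) to 255 (shut); "xyz": the shift along the tool's x, y, z in m, a list of three; "dr": the turn, a rotation vector about the tool's x, y, z in degrees, a list of three. A call has 1 to 8 rows; each row shifts and turns the commanded pose from where the row before left it, along the tool's axes as they then stand; what a row does not reach is not made up. A row lasts 1/12 s, in which the tool goes at most 41.7 mm and 7.16 degrees, less where a joint would pass 70% of its speed; a pose out of reach is approached as far as the arm can. A call is refused whole if a number of a shift passes 0.0417 or a number of a turn 7.16, either way. A call with a gripper value outside its range is refused whole. The fingers move at their own pace and stop on an object; "grip_force" is the grip in N (left out, the last holds). Time passes only in rows, so rows that do not move let the fingers close. It gives the time, the measured TCP pose, the force, the opening and the grip force at its end, in the units of the state.
- manip.observe(): the state, without advancing time (a new reading comes with each control period).
- manip.capture(name): name is "scene" or "top"; returns a dict with "frame" (420x560x3 uint8, blue, green, red), "K" (3x3 intrinsics, pixels), "rvec" (rotation vector, rad) and "tvec" (3), from world to camera coordinates, as OpenCV has them. Camera axes: x right, y down, z forward; pixel columns grow to the right and rows downward; lengths in m; the calibration is good to about 2 mm. A picture is of the moment at which its call begins. There is no depth.
- manip.job_done(): hands the job in; it is judged then, once.
The state is a dict: "time": time; "qpos": joint angles; "joint_vel": joint speeds; "tau": joint torques, N m; "eef_pos": TCP position; "orientation": TCP orientation; "ft_force": force on the tool from outside, world axes, zero at the start; "wrist_torque": the same for the moment, N m; "grip_width": opening from 0.0 (shut) to 1.0 (fully open); "grip_force": force on a finger pad.
Only numpy, scipy, OpenCV 4.12 (cv2) and the standard library are available. Lean on these libraries where they do the work, as an engineer would, in place of code of your own. Each camera call takes 0.05 s, during which the arm holds its last target. There are 200 camera calls.

## Working session

There is one attempt and no reset: what is moved stays moved. The work goes in short steps, Python scripts to look and compute and a tool call to move; the robot and the scene stay as the last step left them, time stands still between calls to the robot, and variables do not carry over. Pictures are saved under pics/ and viewed, at most 10 in all, crops included, and the job is handed in when it is done.

Besides the shell and the picture viewer there is one more tool, called by a JSON object that holds its "name" and its "arguments", one argument or row to a line. jog_arm: Moves the arm, as the interface text tells. Its arguments: {"type":"object","properties":{"gripper":{"type":"array","items":{"type":"number"}},"xyz":{"type":"array","items":{"type":"array","items":{"type":"number"}}},"dr":{"type":"array","items":{"type":"array","items":{"type":"number"}}},"grip_force":{"type":"number"}},"required":["gripper","xyz","dr"]}

```bash
mkdir -p pics
python3 - <<'E'
from rig import manip
import cv2,numpy as np
s=manip.observe();print({k:np.round(v,3) for k,v in s.items()})
for n in("scene","top"):
    c=manip.capture(n);cv2.imwrite(f"pics/{n}0.png",c["frame"]);np.savez(f"{n}0.npz",**c)
    R=cv2.Rodrigues(np.array(c["rvec"]))[0];print(n,-R.T@np.array(c["tvec"]).ravel(),R[2])
E
```

```text
{'time': np.float64(0.0), 'qpos': array([-1.026,  0.359,  0.011, -0.   , -1.224, -0.288]), 'joint_vel': array([-0.001, -0.   , -0.002,  0.002,  0.001, -0.001]), 'tau': array([ 0.0000e+00, -5.8272e+01,  2.9307e+01,  6.9980e+00,  7.0000e-03,
       -0.0000e+00]), 'eef_pos': array([ 0.171, -0.652,  0.226]), 'orientation': array([-0.   , -0.128,  0.992,  0.001]), 'ft_force': array([-0.179,  0.212, -0.043]), 'wrist_torque': array([0.016, 0.035, 0.017]), 'grip_force': np.float64(0.0), 'grip_width': np.float64(1.0)}
scene [-0.02579629 -0.668421    0.60398494] [ 0.59941698  0.5367032  -0.59384254]
top [ 0.30924677 -0.21939274  0.91616385] [ 0.2243885  -0.01550399 -0.97437643]
```

View pics/scene0.png

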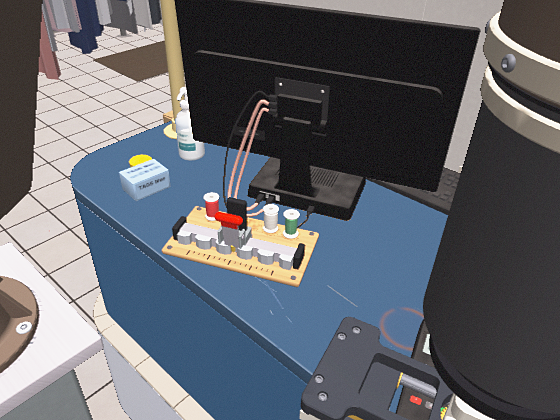

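View pics/top0.png

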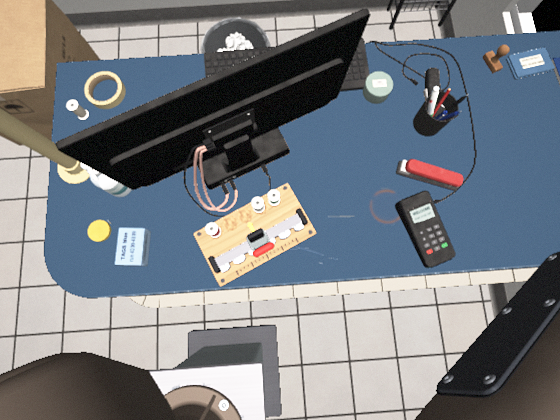

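The scene view shows the red spool at (212,207), white at (271,219), green at (291,224), the red lever bar at (229,218) and the black post at (237,212). In the top view, spools are at (212,229), (258,204) and (274,197), with the bar at (263,249) and the post at (257,236).

```bash
cat > h.py <<'E'
import cv2,numpy as np
def load(n): return dict(np.load(n+".npz"))
def cast(c,uv,z):
    R=cv2.Rodrigues(c["rvec"].astype(float))[0];C=-R.T@c["tvec"].ravel()
    uv=np.atleast_2d(np.float64(uv));d=np.c_[uv,np.ones(len(uv))]@np.linalg.inv(c["K"]).T@R
    return C+d*((z-C[2])/d[:,2])[:,None]
def proj(c,P): return cv2.projectPoints(np.float64(P).reshape(-1,1,3),c["rvec"].astype(float),c["tvec"].astype(float),c["K"],None)[0][:,0]
def blobs(m,amin=8):
    n,l,s,ce=cv2.connectedComponentsWithStats(m)
    return [(np.round(ce[i],1),s[i].tolist()) for i in range(1,n) if s[i,4]>=amin]
E
python3 - <<'E'
from h import *
t=load("top0");s=load("scene0");np.set_printoptions(precision=4,suppress=True)
for nm,c,(x0,x1,y0,y1) in(("top",t,(180,330,175,295)),("scene",s,(155,330,185,285))):
    roi=np.zeros((420,560),np.uint8);roi[y0:y1,x0:x1]=255
    h=cv2.cvtColor(c["frame"],cv2.COLOR_BGR2HSV)
    wood=cv2.inRange(h,(10,60,120),(28,255,255))&roi
    wood=cv2.morphologyEx(wood,cv2.MORPH_OPEN,np.ones((3,3)))
    k=max(cv2.findContours(wood,0,2)[0],key=cv2.contourArea)
    allp=np.argwhere(wood)[:,::-1]
    P=cast(c,allp,.012)[:,:2].astype(np.float32)
    r=cv2.minAreaRect(P);print(nm,"rect",r,cv2.boxPoints(r))
    print("red",[(b,cast(c,b[0],.105)[0],cast(c,b[0],.036)[0]) for b in blobs((cv2.inRange(h,(0,150,90),(6,255,255))|cv2.inRange(h,(172,150,90),(180,255,255)))&roi)])
    print("green",[(b,cast(c,b[0],.036)[0]) for b in blobs(cv2.inRange(h,(50,80,30),(90,255,255))&roi)])
a=cv2.resize(t["frame"][170:295,180:335],None,fx=5,fy=4.8,interpolation=2);cv2.imwrite("pics/tz.png",a)
E
```

```text
top rect ((0.44453322887420654, -0.1619739532470703), (0.14592213928699493, 0.26159268617630005), 24.93025779724121) [[ 0.3232 -0.0741]
 [ 0.4335 -0.3113]
 [ 0.5658 -0.2498]
 [ 0.4556 -0.0126]]
red [((array([262.6, 249.3]), [253, 243, 21, 14, 120]), array([ 0.3938, -0.1832,  0.105 ]), array([ 0.401 , -0.1801,  0.036 ]))]
green []
scene rect ((0.44206148386001587, -0.165469691157341), (0.15050415694713593, 0.26140907406806946), 24.984495162963867) [[ 0.3186 -0.0788]
 [ 0.4291 -0.3157]
 [ 0.5655 -0.2522]
 [ 0.4551 -0.0152]]
red [((array([222.9, 215.7]), [206, 201, 37, 28, 490]), array([ 0.3934, -0.1735,  0.105 ]), array([ 0.4514, -0.1051,  0.036 ]))]
green [((array([290.6, 225.7]), [285, 219, 13, 15, 142]), array([ 0.5196, -0.2175,  0.036 ]))]
```

View pics/tz.png

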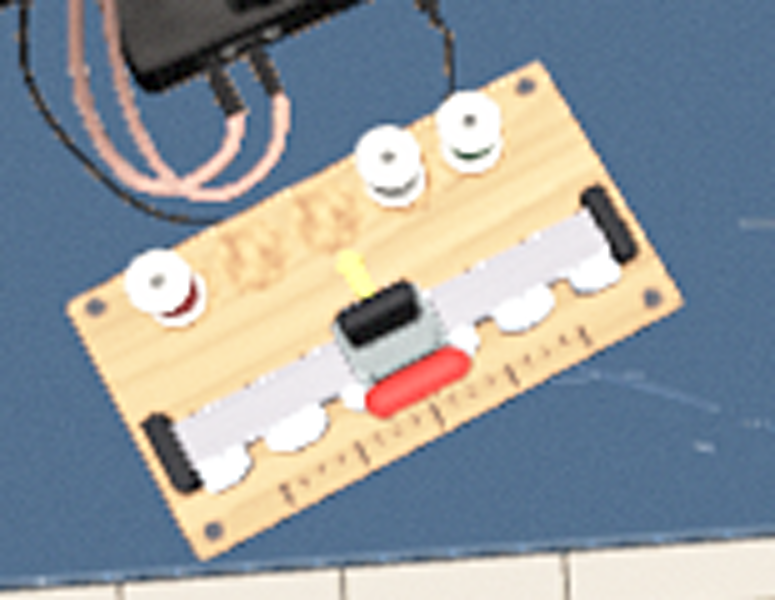

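Run:
```python
from h import *
np.set_printoptions(precision=4,suppress=True)
t=load("top0");s=load("scene0")
th=np.radians(24.95);ex=np.array([np.cos(th),np.sin(th)]);ey=np.array([-ex[1],ex[0]])
sp=cast(t,[[211.4,228.5],[257.4,202.7],[273.8,195]],.060)[:,:2]
print("spools",sp)
o=sp-np.outer([.08,-.04,-.08],ey)-.072*ex;print("origin",o,o.mean(0))
bar=cast(t,[262.6,249.3],.113)[0,:2]   # bar seen from above: its upper half
print("bar",bar,bar+.025*ex)
post=cast(t,[255.6,232.5],.118)[0,:2];print("post",post)  # approximate
f=s["frame"];h=cv2.cvtColor(f,cv2.COLOR_BGR2HSV)
roi=np.zeros((420,560),np.uint8);roi[210:230,214:250]=255
m=(cv2.inRange(h,(0,150,140),(6,255,255))|cv2.inRange(h,(174,150,140),(180,255,255)))&roi
for b in blobs(m): print("bar scene",b,cast(s,b[0],.108)[0])
O=o.mean(0)
print("in gauge frame: bar",(bar-O)@ex,(bar-O)@ey,"post",(post-O)@ex,(post-O)@ey)
cv2.imwrite("pics/sz.png",cv2.resize(f[190:290,155:325],None,fx=4.7,fy=4.7,interpolation=2))
```

```text
spools [[ 0.4539 -0.0676]
 [ 0.5067 -0.1755]
 [ 0.5224 -0.2145]]
origin [[ 0.4223 -0.1705]
 [ 0.4246 -0.1696]
 [ 0.4233 -0.1724]] [ 0.4234 -0.1708]
bar [ 0.393  -0.1836] [ 0.4157 -0.173 ]
post [ 0.429  -0.1711]
bar scene (array([227.8, 219.2]), [214, 210, 29, 19, 326]) [ 0.3902 -0.1892  0.108 ]
in gauge frame: bar -0.03294267121738754 0.0012610231777119806 post 0.00492334134886106 -0.002568149408239725
```

View pics/sz.png

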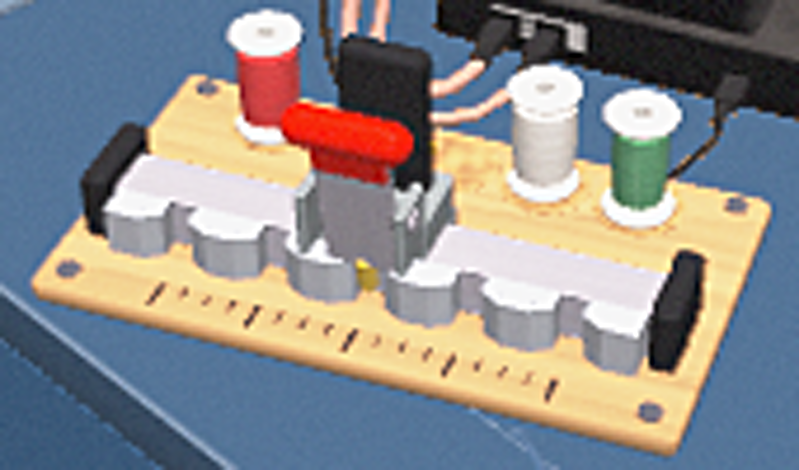

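The zoomed view confirms the layout: red is on the +80 mm seat (265,80), white at -40 (545,140), green at -80 (640,160), and the stop is at 0. First I'll turn the tool so its y axis lies along the gauge's x axis (yaw about 205°).

{"name": "jog_arm", "arguments": {
  "gripper": [0,0,0,0,0,0,0,0],
  "xyz": [
    [0,0,0],
    [0,0,0],
    [0,0,0],
    [0,0,0],
    [0,0,0],
    [0,0,0],
    [0,0,0],
    [0,0,0]
  ],
  "dr": [
    [0,0,-7.16],
    [0,0,-7.16],
    [0,0,-7.16],
    [0,0,-7.16],
    [0,0,-7.16],
    [0,0,-7.16],
    [0,0,-7.16],
    [0,0,-7.16]
  ],
  "grip_force": 20
}}

```text
time: 0.77
eef_pos: [0.1713, -0.6526, 0.226]
orientation: [0.0, -0.59, 0.807, 0.0]
ft_force: [0.2, 0.3, 1.1]
grip_width: 1.0
grip_force: 0.0
```

{"name": "jog_arm", "arguments": {
  "gripper": [0,0,0,0,0,0,0],
  "xyz": [
    [0,0,0],
    [0,0,0],
    [0,0,0],
    [0,0,0],
    [0,0,0],
    [0,0,0],
    [0,0,0]
  ],
  "dr": [
    [0,0,-7.16],
    [0,0,-7.16],
    [0,0,-7.16],
    [0,0,-7.16],
    [0,0,-7.16],
    [0,0,-7.16],
    [0,0,0]
  ]
}}

```text
time: 1.35
eef_pos: [0.1714, -0.6526, 0.226]
orientation: [-0.0, 0.845, -0.535, -0.0]
ft_force: [0.1, -0.3, 0.9]
grip_width: 1.0
grip_force: 0.0
```

```bash
cat > st.py <<'E'
from rig import manip
import numpy as np
from scipy.spatial.transform import Rotation as Ro
np.set_printoptions(precision=4,suppress=True)
s=manip.observe();q=s["orientation"];R=Ro.from_quat([q[1],q[2],q[3],q[0]]).as_matrix()
G=np.array([.415,-.1755,.086]);p=np.array(s["eef_pos"])
print("t",s["time"],"q",np.array(s["qpos"]),"p",p,"F",np.array(s["ft_force"]),"w",s["grip_width"],s["grip_force"])
print("tool y yaw",np.degrees(np.arctan2(R[1,1],R[0,1])),"tool z",R[:,2],"to grip in tool",R.T@(G-p))
E
python3 st.py
python3 - <<'E'
from h import *
t=load("top0")
print(cast(t,[[108,190],[240,130],[365,50]],.3),cast(t,[[108,190],[240,130],[365,50]],.15))
E
```

```text
t 1.35 q [-1.0258  0.3591  0.0114 -0.0002 -1.2241  1.4673] p [ 0.1714 -0.6526  0.226 ] F [ 0.0899 -0.2767  0.904 ] w 0.9996444822004188 0.0
tool y yaw -154.7121897210289 tool z [-0.0004  0.0009 -1.    ] to grip in tool [-0.3272 -0.4241  0.1404]
[[ 0.49073076  0.06112955  0.3       ]
 [ 0.58315952 -0.16472533  0.3       ]
 [ 0.72449192 -0.40067918  0.3       ]] [[ 0.53491154  0.12942039  0.15      ]
 [ 0.64984131 -0.151417    0.15      ]
 [ 0.82557992 -0.44481186  0.15      ]]
```

{"name": "jog_arm", "arguments": {
  "gripper": [0,0,0,0,0,0,0,0],
  "xyz": [
    [-0.024,-0.015,0],
    [-0.024,-0.015,0],
    [-0.024,-0.015,0],
    [-0.024,-0.015,0],
    [-0.024,-0.015,0],
    [-0.024,-0.015,0],
    [-0.024,-0.015,0],
    [-0.024,-0.015,0]
  ],
  "dr": [
    [0,0,0],
    [0,0,0],
    [0,0,0],
    [0,0,0],
    [0,0,0],
    [0,0,0],
    [0,0,0],
    [0,0,0]
  ]
}}

```text
time: 2.02
eef_pos: [0.199, -0.4268, 0.2263]
orientation: [-0.0, 0.842, -0.54, -0.0]
ft_force: [0.9, 1.0, 0.8]
grip_width: 1.002
grip_force: 0.0
```

{"name": "jog_arm", "arguments": {
  "gripper": [0,0,0,0,0,0,0,0],
  "xyz": [
    [-0.01,-0.025,0],
    [-0.01,-0.025,0],
    [-0.01,-0.025,0],
    [-0.01,-0.025,0],
    [-0.01,-0.025,0],
    [-0.01,-0.025,0],
    [-0.01,-0.025,0],
    [-0.01,-0.025,0]
  ],
  "dr": [
    [0,0,0],
    [0,0,0],
    [0,0,0],
    [0,0,0],
    [0,0,0],
    [0,0,0],
    [0,0,0],
    [0,0,0]
  ]
}}

```text
time: 2.68
eef_pos: [0.3474, -0.2701, 0.2267]
orientation: [-0.0, 0.842, -0.54, 0.0]
ft_force: [-0.2, -0.7, -0.4]
grip_width: 0.997
grip_force: 0.0
```

```bash
python3 st.py
```

```text
t 2.6833 q [-0.2099 -0.041  -0.4755 -0.0001 -1.1359  0.6405] p [ 0.3474 -0.2701  0.2267] F [-0.1588 -0.7276 -0.4383] w 0.9968393852510441 0.0
tool y yaw -155.32497118943618 tool z [ 0.0003  0.     -1.    ] to grip in tool [-0.0577 -0.1009  0.1407]
```

{"name": "jog_arm", "arguments": {
  "gripper": [0,0,0,0,0,0,0,0],
  "xyz": [
    [-0.01,-0.017,0],
    [-0.01,-0.017,0],
    [-0.01,-0.017,0],
    [-0.01,-0.017,0],
    [-0.01,-0.017,0.01],
    [-0.008,-0.016,0.02],
    [0,0,0.02],
    [0,0,0]
  ],
  "dr": [
    [0,0,0],
    [0,0,0],
    [0,0,0],
    [0,0,0],
    [0,0,0],
    [0,0,0],
    [0,0,0],
    [0,0,0]
  ]
}}

```text
time: 3.35
eef_pos: [0.4119, -0.1749, 0.1732]
orientation: [0.001, 0.842, -0.539, -0.003]
ft_force: [-1.0, 0.3, -0.6]
grip_width: 1.002
grip_force: 0.0
```

```bash
python3 st.py
python3 - <<'E'
from rig import manip
import cv2,numpy as np
c={n:manip.capture(n)["frame"] for n in("scene","top")}
a=cv2.resize(c["scene"][120:290,120:360],(565,400));b=c["top"][150:300,170:335]
b=cv2.resize(b,(235,214))
o=np.zeros((400,800,3),np.uint8);o[:,:565]=a;o[:214,565:]=b;cv2.imwrite("pics/over.png",o)
E
```

```text
t 3.35 q [ 0.0401  0.026  -0.5402 -0.0016 -1.0103  0.3929] p [ 0.4119 -0.1749  0.1732] F [-1.0216  0.2947 -0.5784] w 1.0020983288537502 0.0
tool y yaw -155.242343709227 tool z [-0.0057  0.0011 -1.    ] to grip in tool [ 0.0021 -0.003   0.0872]
```

View pics/over.png

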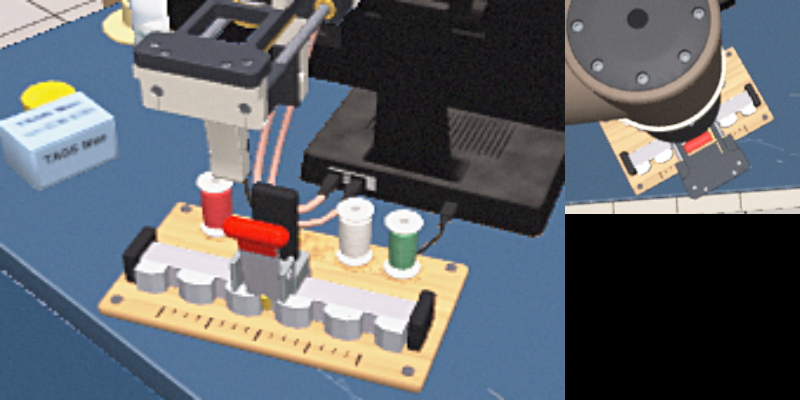

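The gripper is above the stop, aligned with the gauge; in the top inset the red bar shows in front of the hand, between the fingers. Descending.

{"name": "jog_arm", "arguments": {
  "gripper": [0,0,0,0,0,0,0,0],
  "xyz": [
    [0.002,-0.002,0.01],
    [0,0,0.015],
    [0,0,0.015],
    [0,0,0.015],
    [0,0,0.015],
    [0,0,0.012],
    [0,0,0.005],
    [0,0,0]
  ],
  "dr": [
    [0,0,0],
    [0,0,0],
    [0,0,0],
    [0,0,0],
    [0,0,0],
    [0,0,0],
    [0,0,0],
    [0,0,0]
  ]
}}

```text
time: 4.12
eef_pos: [0.4162, -0.1774, 0.0891]
orientation: [0.0, 0.843, -0.538, -0.0]
ft_force: [0.2, -0.5, 0.2]
grip_width: 0.997
grip_force: 0.0
```

```bash
python3 st.py
python3 - <<'E'
from rig import manip
import cv2
f=manip.capture("scene")["frame"];cv2.imwrite("pics/down.png",cv2.resize(f[150:290,140:340],(800,560)))
E
```

```text
t 4.1167 q [ 0.0348  0.137  -0.6478  0.     -0.787   0.3992] p [ 0.4162 -0.1774  0.0891] F [ 0.2287 -0.4973  0.2439] w 0.9973426020650378 0.0
tool y yaw -155.1348719880431 tool z [-0.0011 -0.0001 -1.    ] to grip in tool [-0.0023  0.0003  0.0031]
```

View pics/down.png

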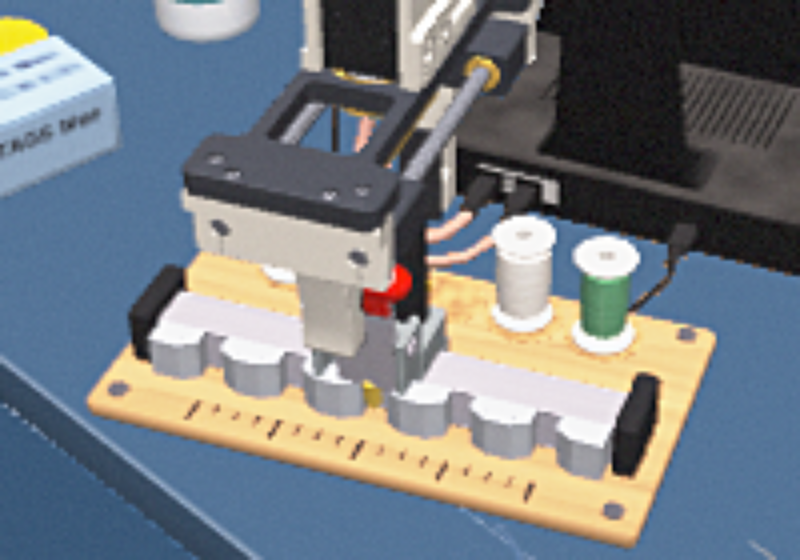

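The front finger stands before the red bar, with the post and bar between the fingers and the spools clear. Closing.

{"name": "jog_arm", "arguments": {
  "gripper": [100,100,120,130,140,150],
  "xyz": [
    [-0.002,0,0.003],
    [0,0,0],
    [0,0,0],
    [0,0,0],
    [0,0,0],
    [0,0,0]
  ],
  "dr": [
    [0,0,0],
    [0,0,0],
    [0,0,0],
    [0,0,0],
    [0,0,0],
    [0,0,0]
  ],
  "grip_force": 25
}}

```text
time: 4.67
eef_pos: [0.4143, -0.1756, 0.0866]
orientation: [0.001, 0.843, -0.538, -0.001]
ft_force: [-5.4, -3.5, 5.4]
grip_width: 0.605
grip_force: 3.2
```

```bash
python3 st.py
```

```text
t 4.6667 q [ 0.0399  0.1374 -0.6551  0.0006 -0.7809  0.3952] p [ 0.4143 -0.1756  0.0866] F [-5.362  -3.4878  5.4336] w 0.6053799183563547 3.224777430295944
tool y yaw -155.0416693861458 tool z [-0.0026 -0.0005 -1.    ] to grip in tool [ 0.0002 -0.0007  0.0006]
```

{"name": "jog_arm", "arguments": {
  "gripper": [160,170,190,255,255,255],
  "xyz": [
    [0,0,0],
    [0,0,0],
    [0,0,0],
    [0,0,0],
    [0,0,0],
    [0,0,0]
  ],
  "dr": [
    [0,0,0],
    [0,0,0],
    [0,0,0],
    [0,0,0],
    [0,0,0],
    [0,0,0]
  ]
}}

```text
time: 5.17
eef_pos: [0.4186, -0.1745, 0.0869]
orientation: [-0.002, 0.843, -0.537, 0.002]
ft_force: [8.3, 3.7, -7.7]
grip_width: 0.392
grip_force: 25.0
```

```bash
python3 st.py
```

```text
t 5.1667 q [ 0.0413  0.1388 -0.6521 -0.0007 -0.775   0.3951] p [ 0.4186 -0.1745  0.0869] F [ 8.314   3.7113 -7.7163] w 0.39203518817688693 24.999791085720062
tool y yaw -155.02218263649004 tool z [ 0.0049  0.0007 -1.    ] to grip in tool [-0.0006  0.0037  0.0008]
```

Squeezed to 34.5 mm. Slide along +y of the gauge (tool -x).

{"name": "jog_arm", "arguments": {
  "gripper": [255,255,255,255,255,255],
  "xyz": [
    [0,-0.003,0],
    [0,0,0],
    [-0.008,0,0],
    [-0.01,0,0],
    [-0.01,0,0],
    [0,0,0]
  ],
  "dr": [
    [0,0,0],
    [0,0,0],
    [0,0,0],
    [0,0,0],
    [0,0,0],
    [0,0,0]
  ]
}}

```text
time: 5.67
eef_pos: [0.4061, -0.1472, 0.0868]
orientation: [-0.0, 0.843, -0.537, 0.0]
ft_force: [-2.2, 0.9, 3.9]
grip_width: 0.393
grip_force: 25.0
```

```bash
python3 st.py
```

```text
t 5.6667 q [ 0.1119  0.1055 -0.6931 -0.0006 -0.7712  0.3245] p [ 0.4061 -0.1472  0.0868] F [-2.2139  0.8977  3.9133] w 0.39276791305050673 25.000112056732178
tool y yaw -155.01788834034193 tool z [ 0.0009  0.0005 -1.    ] to grip in tool [0.0294 0.0039 0.0008]
```

{"name": "jog_arm", "arguments": {
  "gripper": [255,255,255,255,255,255,255],
  "xyz": [
    [-0.01,0,0],
    [-0.01,0,0],
    [-0.01,0,0],
    [-0.01,0,0],
    [-0.008,0,0],
    [-0.002,0,0],
    [0,0,0]
  ],
  "dr": [
    [0,0,0],
    [0,0,0],
    [0,0,0],
    [0,0,0],
    [0,0,0],
    [0,0,0],
    [0,0,0]
  ]
}}

```text
time: 6.25
eef_pos: [0.3854, -0.1026, 0.0868]
orientation: [-0.0, 0.844, -0.537, 0.0]
ft_force: [-2.1, 0.6, 8.7]
grip_width: 0.394
grip_force: 25.0
```

```bash
python3 st.py
python3 - <<'E'
from rig import manip
import cv2
f=manip.capture("scene")["frame"];cv2.imwrite("pics/slid.png",cv2.resize(f[150:290,140:340],(800,560)))
E
```

```text
t 6.25 q [ 0.2413  0.0482 -0.7589 -0.0002 -0.7634  0.1957] p [ 0.3854 -0.1026  0.0868] F [-2.0589  0.6138  8.6762] w 0.3935162278264837 25.003115236759186
tool y yaw -154.96973227288922 tool z [ 0.0003  0.0002 -1.    ] to grip in tool [0.0786 0.004  0.0008]
```

View pics/slid.png

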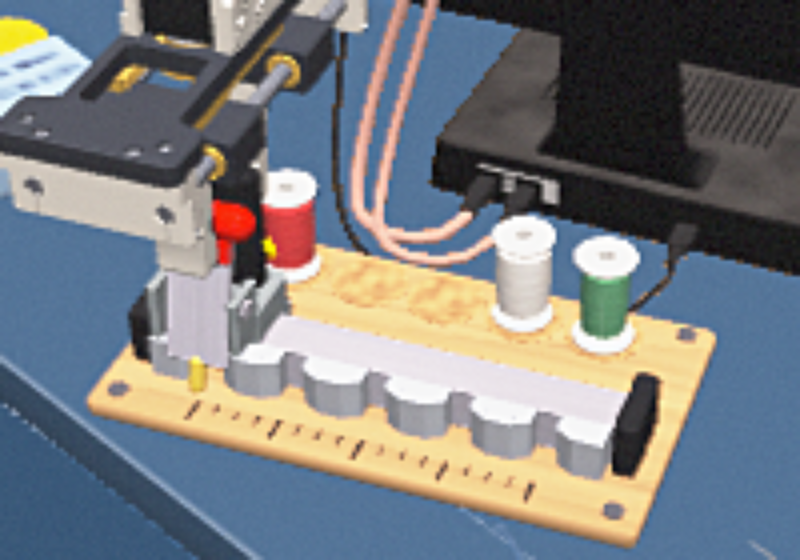

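The stop is at the left notch, its yellow pointer (265,250) facing the red spool (290,235), and the spools are standing. Releasing.

{"name": "jog_arm", "arguments": {
  "gripper": [120,80,0,0,0,0,0,0],
  "xyz": [
    [0,0,0],
    [0,0,0],
    [0,0,0],
    [0,0,0],
    [0,0,0],
    [0,0,0],
    [0,0,0],
    [0,0,0]
  ],
  "dr": [
    [0,0,0],
    [0,0,0],
    [0,0,0],
    [0,0,0],
    [0,0,0],
    [0,0,0],
    [0,0,0],
    [0,0,0]
  ]
}}

```text
time: 6.97
eef_pos: [0.3867, -0.103, 0.0869]
orientation: [-0.001, 0.843, -0.537, 0.001]
ft_force: [0.7, 0.1, 0.1]
grip_width: 0.936
grip_force: 0.0
```

```bash
python3 st.py
```

```text
t 6.9667 q [ 0.2398  0.0493 -0.7574  0.0002 -0.7622  0.1959] p [ 0.3867 -0.103   0.0869] F [0.6817 0.1172 0.0514] w 0.935886638231352 0.0
tool y yaw -155.02702829455407 tool z [ 0.0018  0.0003 -1.    ] to grip in tool [0.0777 0.0049 0.0009]
```

{"name": "jog_arm", "arguments": {
  "gripper": [0,0,0,0,0,0,0,0],
  "xyz": [
    [0,0.003,0],
    [0,0,-0.01],
    [0,0,-0.015],
    [0,0,-0.015],
    [0,0,-0.02],
    [0,0,-0.02],
    [0,0,-0.03],
    [0,0,0]
  ],
  "dr": [
    [0,0,0],
    [0,0,0],
    [0,0,0],
    [0,0,0],
    [0,0,0],
    [0,0,0],
    [0,0,0],
    [0,0,0]
  ]
}}

```text
time: 7.63
eef_pos: [0.3858, -0.1045, 0.2017]
orientation: [-0.002, 0.843, -0.537, 0.004]
ft_force: [1.5, -0.2, -0.1]
grip_width: 1.004
grip_force: 0.0
```

{"name": "jog_arm", "arguments": {
  "gripper": [0,0,0,0,0,0,0],
  "xyz": [
    [0.02,0,0],
    [0.02,0,0],
    [0.02,0,0],
    [0.02,0,0],
    [0.02,0,0],
    [0.01,0,0],
    [0,0,0]
  ],
  "dr": [
    [0,0,0],
    [0,0,0],
    [0,0,0],
    [0,0,0],
    [0,0,0],
    [0,0,0],
    [0,0,0]
  ]
}}

```text
time: 8.22
eef_pos: [0.4299, -0.2055, 0.1963]
orientation: [0.0, 0.843, -0.538, 0.0]
ft_force: [0.4, 0.4, -0.2]
grip_width: 1.003
grip_force: 0.0
```

```bash
python3 st.py
python3 - <<'E'
from rig import manip
import cv2
f=manip.capture("scene")["frame"];cv2.imwrite("pics/end.png",cv2.resize(f[150:290,140:340],(800,560)))
E
```

```text
t 8.2167 q [-0.0314  0.0516 -0.456   0.0003 -1.0633  0.4651] p [ 0.4299 -0.2055  0.1963] F [ 0.361   0.3667 -0.2124] w 1.0031457287347236 0.0
tool y yaw -155.14262127339816 tool z [-0.0002 -0.0002 -1.    ] to grip in tool [-0.0335  0.0009  0.1103]
```

View pics/end.png

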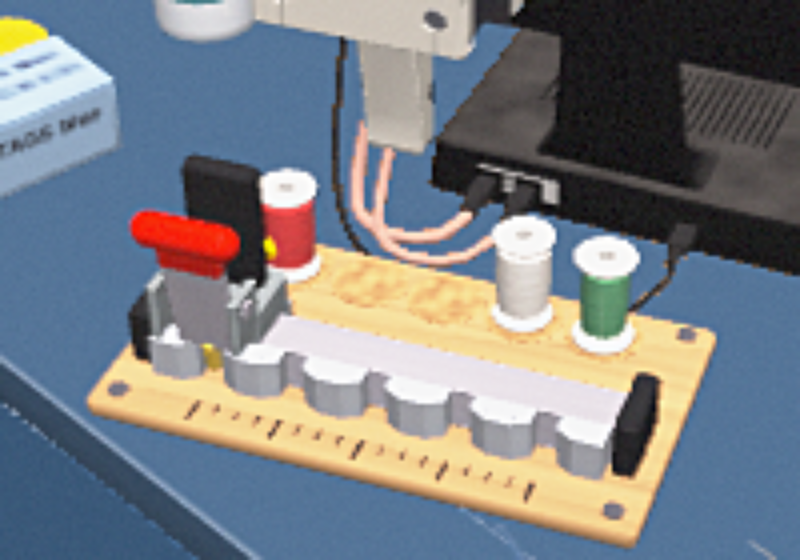

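The stop is locked: the pin (210,355) is in the end notch, the lever (185,235) has sprung out, the pointer is at the red spool, all three spools are upright, and the arm is clear.

```bash
python3 -c "
from rig import manip
print(manip.job_done())"
```

```text
the job is handed in; nothing more can be done
None
```

The stop is locked in the notch opposite the red spool with its lever released, all three spools are standing, and the job was handed in at about 8 s; no verdict was returned.

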